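# Unpin the conditioning box and hold its lid open at 45 degrees

### The arm

A 6-joint arm with a two-finger parallel gripper is mounted at the origin on a cart in front of the work surface, level with it; the furniture and walls round the work are solid. World frame = base frame: x ahead of the robot, y to its left, z up, the work surface at z = 0. Lengths are in mm, angles in degrees, forces in N, time in s.
With the tool pointing down it reaches from about 325 to 900 mm from the base axis. Payload 6.1 kg.
Tool frame: the origin (TCP) lies at the very end of the fingers, on their centre line; the grasp point (between the pads) lies 19 mm behind it (bot.grip_point_offset is the distance from the TCP to the grasp point, in mm); z points along the fingers, y is the line along which they close (so a half turn about z gives the same grasp; the last joint's range is limited). The gripper opens to 87 mm and grips with 3 to 60 N. Pads are 19 mm wide; open, the fingers measure 117 mm over their backs; the gripper's body (75 mm by 190 mm) begins 51 mm behind the grasp point.
Start: joints at [-76.152, 12.628, 87.462, -0, 79.91, -7.225], TCP at [224.72, -583.195, 222.538] pointing down, gripper open.
Joint ranges: [-170.65, 170.65], [-52.31, 119.04], [5.05, 147.46], [-71.25, 251.25], [11.57, 151.72], [-153.62, 153.62]. Speed limits (degrees/s): [147.25, 147.25, 172.46, 180, 180, 180].

### API

Orientations are given as [roll, pitch, yaw] about the fixed x, y, z axes, in that order (R = Rz(yaw) Ry(pitch) Rx(roll)).
In Python, from station import bot gives the robot as it stands.
- The arm moves only by the tool step_arm, never from a script. Its argument "steps" is a list of rows, each a list of 2 entries, a list of its own where there are three numbers: the shift along the world's x, y, z in units of 30 mm (1.0 is 30 mm), then the turn, a rotation vector about the world's x, y, z in units of 6 degrees (1.0 is 6 degrees). A call has 1 to 5 rows; each row is the pose to reach, as a shift and turn from the pose commanded when the call began; what a row does not reach only later rows make up. A row lasts 1/12 s, in which the tool goes at most 41.7 mm and 7.16 degrees, less where a joint would pass 70% of its speed; a pose out of reach is approached as far as the arm can. A call with a gripper value outside its range is refused whole. "gripper" is the closure, from 0 (fully open) to 1 (shut), set as the call begins (left out, the last holds). The fingers move at their own pace and stop on an object; the grip force is fixed at half the most. Time passes only in rows, so rows that repeat a pose let the fingers close. It gives the time, the measured TCP pose, the force, the opening and the grip force at its end, in the units of the state.
- bot.get_state(): the state, without advancing time (a new reading comes with each control period).
- bot.camera(name): name is "scene" or "top" or "wrist"; returns the picture (400x640x3 uint8, blue, green, red); there is no depth.
- bot.camera_info(name): a dict with "vfov" (degrees; the focal length in pixels is half the picture's height over the tangent of half this angle, whatever the lens; pixels are square), "cx", "cy" (the principal point, pixels), "extrinsics" (4x4, takes a point from world to camera coordinates); the wrist camera has in their place "tool_from_camera" (4x4, takes a point from camera to tool coordinates, whose origin is the TCP and whose axes are the flange's). Camera axes: x right, y down, z forward; pixel columns grow to the right and rows downward; lengths in mm; the calibration is good to about 2 mm. A picture is of the moment at which its call begins: read the wrist's pose just before it. camera_info takes no time and is no camera call.
- bot.job_done(): hands the job in; it is judged then, once.
Trained networks look in the newest picture that a camera, given by its name, has taken for a name from the list of things; names that differ only in an ending like _2 or _b are one class to them, and where a whole thing is asked for, a point or a joint stands for the part that bears it (a point fixed in the world has none). Each returns a list of dicts, best first, with "conf" (0 to 1); they miss things now and then, are a little off and sometimes report something else, mostly with a low value. They report only what shows in the picture. A call takes as long as a camera call.
- bot.look_for(camera, label): "centre" ([column, row] in pixels, amid what is visible of it).
- bot.spot_point(camera, label): "centre" ([column, row] in pixels: a listed point, or the origin of a listed thing).
The state is a dict: "clock": time; "q": joint angles; "joint_vel": joint speeds; "effort": joint torques, N m; "eef_pos": TCP position; "orientation": TCP orientation; "force": force on the tool from outside, world axes, zero at the start; "moment": the same for the moment, N m; "gripper_width": opening from 0.0 (shut) to 1.0 (fully open); "grip_force": force on a finger pad.
Only numpy, scipy, OpenCV 4.12 (cv2) and the standard library are available. Lean on these libraries where they do the work, as an engineer would, in place of code of your own. Each camera call takes 0.05 s, during which the arm holds its last target. There are 200 camera calls.

### The job

The spring-closed lid of the conditioning box is locked by a pin through its hasp. Draw the pin and lay it (no dropping) in the square white dish with the lid still shut, then raise the lid by its bar handle to 45 degrees from shut and finish while still holding it there by the bar, so that the sample rings can be taken out. Never let the lid fall, and leave the other things on the bench where they are.

Things in the scene. Friction and masses are not known exactly. Their poses are not given: they have to be found in the camera images.
- box: Conditioning box, fixed: grey steel body 170 mm deep (x), 260 wide (y), 92 high; white lid 176x266x22 mm on it, top 117 mm above the worktop. Origin: centre of its underside; x axis from front to back, y to its left, z up. The front faces the robot, turned up to 0.2 rad: control strip left, bar handle middle, hasp right. Sample rings inside.
- lid (a joint): Lid angle, rad: 0 shut, grows as it opens; 0.785 is 45 degrees, stop at 1.7. A spring and gravity pull it shut with 0.5 to 0.8 N m at any angle (up to 4 N at the bar handle); it drops shut if let go. With the pin in the hasp it rises only about 0.03 rad.
- lid_hinge (a point): Middle of the lid's hinge axis, at the back of the box: (91, 0, 96) mm in the box's frame. The axis is the box's y axis.
- handle: Dark round steel bar 12 mm thick, 90 mm long along its y axis, on two arms (8 mm thick, 40 mm either side of the middle) before the lid's front edge, moving with the lid. Origin: middle of the bar. Lid shut: 103.5 mm above the worktop, 36 mm free behind it, 221 mm in front of and 7.5 above the hinge axis. At 45 degrees: 151 in front, 162 above it. It may turn between the fingers.
- pin: Loose locking pin, 30 g: shank 8 mm thick, 46 mm long, black knurled head 16 mm thick, 22 mm long. Origin: middle of the head; x axis towards the tip, 57 mm away. It starts level in the hasp along the box's x, head towards the robot, 108 mm above the worktop, free on both sides (bar handle 50 mm left). Pulled along the box's -x it clears the staple after 16 mm, the tongue after 40.
- hasp (a point): Middle of the opening of the hasp's staple: (-107, -95, 109) mm in the box's frame. The staple is an upright loop of 5 mm wire on the box, 23 mm wide, 13 mm inside, top 123 mm above the worktop. It stands through the slot of the lid's steel tongue (41 mm wide, 46 mm long, top 104 mm above the worktop). The pin goes through it, over the tongue.
- dish: Shallow square white dish, 230x230x19 mm, loose (0.3 kg), for the pin. Flat floor 168x168 mm, 4 mm above the worktop; sides along its x and y axes. Origin: centre of its underside.
- stopwatch: Black and yellow stopwatch, 71x60x18 mm, lying; bystander, leave it alone. Origin: centre of its underside.
- weight_a: Brass test weight with a knob, 30 mm across, 34 mm high; bystander. Origin: centre of its underside.
- weight_b: Smaller brass test weight, 24 mm across, 28 mm high; bystander. Origin: centre of its underside.
- spatula: Spatula with a wooden handle, 25x219x14 mm, lying along its y axis; bystander. Origin: centre of its underside.
- caliper: Steel vernier caliper, 72x210x8 mm, lying along its y axis; bystander. Origin: centre of its underside.
- pencil: Green pencil, 7x117x7 mm, lying along its y axis; bystander. Origin: centre of its underside.
- tweezers: Steel tweezers, 19x127x8 mm, lying along their y axis; bystander. Origin: centre of the underside.

How it is judged (in metres and radians):
On the way, in this order (a step that is already met when the one before it is completed fails the run):
1. the pin is drawn out of the hasp, the lid still shut (distance between pin and hasp above 0.085 m and value of joint lid below 0.06 rad), for 0.1 s.
2. the pin lies released in the dish, the lid still shut (x of pin in the frame of dish between -0.09 and 0.09 m and y of pin in the frame of dish between -0.09 and 0.09 m and z of pin in the frame of dish below 0.03 m and linear speed of pin below 0.03 m/s and contact force between pin and the fingers below 0.05 N and value of joint lid below 0.06 rad), for 0.2 s.
At the end, for the whole second after the job is handed in: The fingers hold the bar handle (contact over 1 N) and the lid is still at 45 degrees, give or take 5.7 (0.685 to 0.885 rad); the pin lies released and at rest on the dish's floor, its head within 90 mm of the dish's middle along each side (value of joint lid between 0.685 and 0.885 rad and velocity of joint lid between -0.05 and 0.05 rad/s and contact force between handle and the fingers above 1 N and height (world z) of handle above 0.23 m and x of pin in the frame of dish between -0.09 and 0.09 m and y of pin in the frame of dish between -0.09 and 0.09 m and z of pin in the frame of dish below 0.03 m and linear speed of pin below 0.03 m/s and contact force between pin and the fingers below 0.05 N); the arm keeps its last pose, push and grip.
It fails at once if the lid falls (closes faster than 1.2 rad/s) (velocity of joint lid below -1.2 rad/s).
It fails at once if the pin is dropped from more than about 4 cm (linear speed of pin above 0.9 m/s and contact force between pin and the fingers below 0.05 N).
It fails at once if another thing on the bench is moved by more than 4 cm (distance of any of stopwatch, weight_a, weight_b, spatula, caliper, pencil, tweezers from where it was at the start of the episode above 0.04 m).
It also fails if it takes over 51 s, if anything falls off the work surface, if the arm or the gripper's body presses on something with over 40 N, if the wrist force passes 120 N, or if a joint passes its speed limit or range.

## Working session

There is one attempt and no reset: what is moved stays moved. The work goes in short steps, Python scripts to look and compute and a tool call to move; the robot and the scene stay as the last step left them, time stands still between calls to the robot, and variables do not carry over. Pictures are saved under pics/ and viewed, at most 10 in all, crops included, and the job is handed in when it is done.

Besides the shell and the picture viewer there is one more tool, called after "Call:" as name([rows], argument=value, ...), one row to a line, values as JSON. step_arm: Moves the arm, as the interface text tells. Its arguments: {"type":"object","properties":{"steps":{"type":"array","items":{"type":"array"}},"gripper":{"type":"number"}},"required":["steps"]}

```bash
mkdir -p pics; ls; cat > h.py <<'E'
import numpy as np, cv2
from station import bot
from scipy.spatial.transform import Rotation as R
def cam(name):
    i=bot.camera_info(name); f=200/np.tan(np.radians(i['vfov'])/2)
    if 'extrinsics' in i: E=np.array(i['extrinsics'])
    else:
        s=bot.get_state(); T=np.eye(4); T[:3,:3]=R.from_euler('xyz',s['orientation'],degrees=True).as_matrix(); T[:3,3]=s['eef_pos']
        E=np.linalg.inv(T@np.array(i['tool_from_camera']))
    return f,i['cx'],i['cy'],E
def ray(c,p):
    f,cx,cy,E=c; d=E[:3,:3].T@np.array([(p[0]-cx)/f,(p[1]-cy)/f,1]); return -E[:3,:3].T@E[:3,3], d/np.linalg.norm(d)
def onz(c,p,z):
    o,d=ray(c,p); return o+d*(z-o[2])/d[2]
def proj(c,X):
    f,cx,cy,E=c; q=E[:3,:3]@np.array(X)+E[:3,3]; return np.array([cx+f*q[0]/q[2],cy+f*q[1]/q[2]])
def tri(rs):
    A=np.zeros((3,3));b=np.zeros(3)
    for o,d in rs:
        P=np.eye(3)-np.outer(d,d);A+=P;b+=P@o
    X=np.linalg.solve(A,b); return X,[np.linalg.norm((np.eye(3)-np.outer(d,d))@(X-o)) for o,d in rs]
E
python3 - <<'E'
from h import *
np.set_printoptions(precision=1,suppress=True)
C={}
for n in ['scene','top']:
    C[n]=cam(n); cv2.imwrite(f'pics/{n}0.png',bot.camera(n)); print(n,C[n][0],-C[n][3][:3,:3].T@C[n][3][:3,3])
for l in ['box','lid_hinge','handle','pin','hasp','dish']:
    rs=[]
    for n in C:
        r=bot.spot_point(n,l)
        print(l,n,[(np.round(q['centre'],1).tolist(),round(q['conf'],2)) for q in r[:2]])
        if r: rs.append(ray(C[n],r[0]['centre']))
    if len(rs)==2: print('  ',*tri(rs))
print(bot.get_state())
E
```

```text
pics
scene 370.2926515519638 [ 40.8 856.2 783.9]
top 361.14114553311595 [ 312.3  -11.4 1356.7]
box scene [([260.4, 257.8], 0.77)]
box top [([254.9, 184.5], 0.74), ([174.1, 210.0], 0.72)]
   [590.  230.4  -0.7] [np.float64(2.8238501454198057), np.float64(2.823850145419926)]
lid_hinge scene [([234.1, 223.2], 0.89)]
lid_hinge top [([247.2, 153.8], 0.67)]
   [672.2 236.5 110.7] [np.float64(4.944347249235212), np.float64(4.944347249235329)]
handle scene []
handle top [([244.9, 212.1], 0.59)]
pin scene [([317.0, 228.4], 0.47), ([260.4, 259.5], 0.29)]
pin top [([270.8, 218.0], 0.57)]
   [442.8 150.5 109.6] [np.float64(3.7681640483199907), np.float64(3.7681640483199925)]
hasp scene [([303.5, 224.5], 0.7)]
hasp top [([270.5, 212.2], 0.97)]
   [472.  155.4 115.1] [np.float64(6.67230382844899), np.float64(6.672303828449051)]
dish scene [([327.4, 182.4], 0.86)]
dish top [([315.1, 218.6], 0.75), ([376.7, 178.6], 0.62)]
   [454.7   6.2 174.8] [np.float64(20.246246962598082), np.float64(20.24624696259823)]
{'clock': 0.7, 'q': array([-76.2,  12.6,  87.5,  -0. ,  79.9,  -7.2]), 'joint_vel': array([-0. , -0.1,  0.1, -0.1,  0.1,  0.1]), 'effort': array([ -0. , -49.4, -38.8,   0.1,   0. ,  -0. ]), 'eef_pos': array([ 224.7, -583.2,  222.6]), 'orientation': array([180. ,   0. ,  21.1]), 'force': array([-0.5,  0.7, -0.3]), 'moment': array([ 0.1, -0. , -0. ]), 'grip_force': 0.0, 'gripper_width': 1.0016811942957011}
```

View pics/scene0.png

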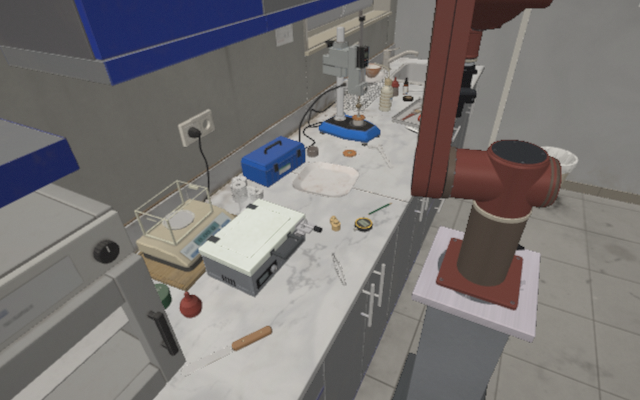

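View pics/top0.png

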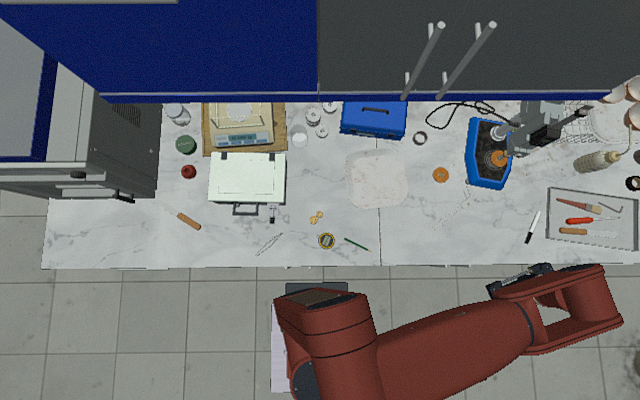

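The scene view shows the box at about (250,245), with the pin head at (317,228) and the dish at (327,178). In the top view the box is at (247,178), the handle bar at (245,209), the pin at (272,215) and the dish at (377,179), with an overhead cabinet edge near row 100.

```bash
python3 - <<'E'
from h import *
np.set_printoptions(precision=1,suppress=True)
s,t=cam('scene'),cam('top')
print('dish',*tri([ray(s,(327,181)),ray(t,(377,179))]), onz(t,(377,179),10))
for st,tt in [([(103,72),(300,10)],[(110,101),(600,101)]),([(97,60),(280,0)],[(110,93),(600,93)])]:
    pl=[]
    for c,l in ((s,st),(t,tt)):
        o,a=ray(c,l[0]);_,b=ray(c,l[1]);n=np.cross(a,b);n/=np.linalg.norm(n);pl.append((n,n@o))
    # solve at y=150
    A=np.array([pl[0][0],pl[1][0],[0,1,0]]); print('cab',np.linalg.solve(A,[pl[0][1],pl[1][1],150]),np.cross(pl[0][0],pl[1][0]))
print(bot.camera_info('wrist'))
print('hasp z109',onz(t,(270.5,212.2),109),'pin',onz(t,(270.8,218),108),'handle',onz(t,(244.9,210),103.5))
for p in [(209,200),(285,202)]: print(onz(t,p,117))
E
```

```text
dish [ 604.9 -239.5   -0.1] [np.float64(0.13800797981113247), np.float64(0.1380079798111353)] [ 602.6 -237.9   10. ]
cab [650.6 150.  610.4] [ 0.   0.8 -0. ]
cab [655.4 150.  639.7] [ 0.   0.8 -0. ]
{'vfov': 70.42148576633814, 'cx': 312.13861998969963, 'cy': 202.87410510814368, 'tool_from_camera': array([[  -0. ,   -1. ,   -0.3,   72.4],
       [   1. ,   -0. ,    0. ,    0.8],
       [  -0. ,   -0.3,    1. , -161.8],
       [   0. ,    0. ,    0. ,    1. ]])}
hasp z109 [466.6 153.4 109. ] pin [446.5 152.2 108. ] handle [475.8 243.4 103.5]
[510.1 365.9 117. ]
[500.7 102.6 117. ]
```

Call:
step_arm([
  [[0.6,1.2,0.6],[0,0,0]],
  [[1.2,2.4,1.2],[0,0,0]],
  [[1.8,3.7,1.8],[0,0,0]],
  [[2.4,4.9,2.2],[0,0,0]],
  [[2.9,6,2.5],[0,0,0]],
])

```text
clock: 1.12
eef_pos: [310.0, -407.0, 297.4]
orientation: [179.9, -0.0, 21.0]
force: [0.0, 0.5, 0.4]
gripper_width: 1.0
grip_force: 0.0
```

Call:
step_arm([
  [[0.4,1.3,0],[0,0,-0.8]],
  [[0.8,2.6,0],[0,0,-1.6]],
  [[1.2,3.9,0],[0,0,-2.4]],
  [[1.6,5.2,0],[0,0,-3.2]],
  [[2,6.5,0],[0,0,-3.8]],
])

```text
clock: 1.53
eef_pos: [369.5, -211.4, 296.4]
orientation: [180.0, -0.1, -2.0]
force: [1.4, -0.6, 0.6]
gripper_width: 1.0
grip_force: 0.0
```

Call:
step_arm([
  [[0.4,1.3,0],[0,0,0]],
  [[0.8,2.6,0],[0,0,0]],
  [[1.2,3.9,0],[0,0,0]],
  [[1.6,5.2,-0.4],[0,0,0]],
  [[2,6.5,-0.8],[0,0,0]],
])

```text
clock: 1.95
eef_pos: [429.7, -17.9, 273.6]
orientation: [180.0, -0.2, -1.7]
force: [1.1, -0.7, -0.3]
gripper_width: 1.0
grip_force: 0.0
```

Call:
step_arm([
  [[0.4,1.3,-0.3],[0,0,0]],
  [[0.8,2.6,-0.6],[0,0,0]],
  [[1.2,3.9,-0.8],[0,0,0]],
  [[1.6,5.2,-0.8],[0,0,0]],
  [[1.6,6,-0.8],[0,0,0]],
])

```text
clock: 2.37
eef_pos: [477.5, 163.7, 248.1]
orientation: [-179.9, -0.0, -1.6]
force: [-0.0, -0.9, 0.3]
gripper_width: 0.999
grip_force: 0.0
```

```bash
cat > look.py <<'E'
from h import *
import sys,pickle,os
np.set_printoptions(precision=1,suppress=True)
tag=sys.argv[1]; c=cam('wrist'); cv2.imwrite(f'pics/{tag}.png',bot.camera('wrist'))
out={}
for l in sys.argv[2:]:
    r=bot.spot_point('wrist',l); print(l,[(np.round(q['centre'],1).tolist(),round(q['conf'],2)) for q in r[:2]])
    if r: out[l]=ray(c,r[0]['centre']); print('   z104:',out[l][0]+out[l][1]*(104-out[l][0][2])/out[l][1][2])
D=pickle.load(open('d.pkl','rb')) if os.path.exists('d.pkl') else []
D.append(out); pickle.dump(D,open('d.pkl','wb'))
for l in out:
    rs=[d[l] for d in D if l in d]
    if len(rs)>1: print(l,*tri(rs))
s=bot.get_state(); print(s['clock'],s['eef_pos'],s['orientation'],s['q'])
E
python3 look.py w1 pin hasp handle box lid_hinge
```

```text
pin [([326.9, 226.6], 0.6), ([446.6, 238.2], 0.48)]
   z104: [439.1 147.5 104. ]
hasp [([331.2, 188.0], 0.85), ([326.4, 224.3], 0.44)]
   z104: [484.1 142.1 104. ]
handle [([241.1, 206.2], 0.83)]
   z104: [466.1 243.3 104. ]
box [([253.7, 91.8], 0.69)]
   z104: [585.6 219.3 104. ]
lid_hinge []
2.6667 [476.9 159.3 248.6] [180.   -0.   -1.8] [  9.5  -5.3 103.5  -0.   81.8 101.3]
```

Call:
step_arm([
  [[-0.8,0,-0.7],[0,0,0]],
  [[-1.3,0,-1.2],[0,0,0]],
  [[-1.3,0,-1.2],[0,0,0]],
  [[-1.3,0,-1.2],[0,0,0]],
], gripper=0.5)

```text
clock: 3.0
eef_pos: [437.5, 159.0, 212.4]
orientation: [180.0, 0.0, -1.8]
force: [0.0, 0.4, 1.5]
gripper_width: 0.777
grip_force: 0.0
```

```bash
python3 look.py w2 pin hasp handle box
```

```text
pin [([323.1, 200.1], 0.89)]
   z104: [439.7 147.6 104. ]
hasp [([426.3, 165.0], 0.61), ([323.5, 152.5], 0.56)]
   z104: [471.1  48.5 104. ]
handle [([226.2, 175.4], 0.98), ([540.9, 230.8], 0.39)]
   z104: [467.3 240.2 104. ]
box [([241.2, 52.1], 0.88)]
   z104: [573.9 215.3 104. ]
pin [441.3 147.8 110.1] [np.float64(0.002143159785464675), np.float64(0.0021431597854456533)]
hasp [523.3 154.7 358.1] [np.float64(15.609910204986415), np.float64(15.609910204986637)]
handle [466.6 241.9 103.6] [np.float64(1.5881188758771507), np.float64(1.5881188758771803)]
box [597.3 237.6   4.3] [np.float64(0.6179272145396347), np.float64(0.6179272145395661)]
3.25 [439.4 160.  213.9] [-180.    -0.1   -1.8] [ 10.3  -9.2 110.8  -0.   78.3 102.1]
```

View pics/w2.png

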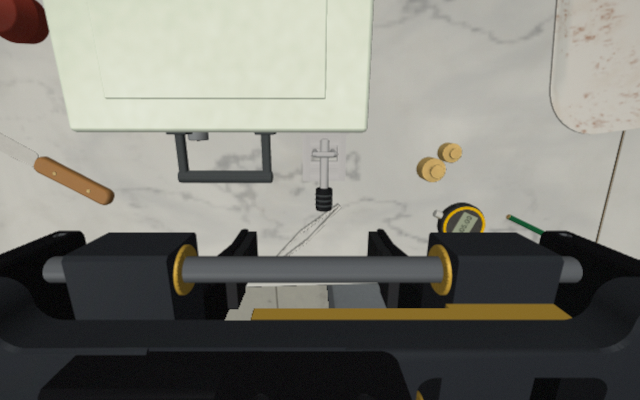

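View pics/w1.png

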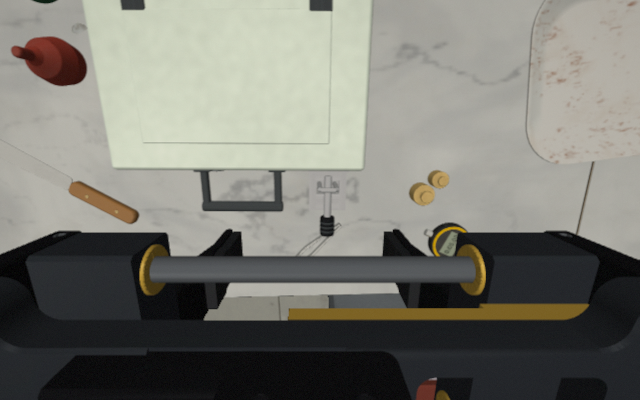

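Both wrist views agree. In w2 the pin head is at (323,199), the staple at (323,153) and the bar at (226,177). The box is aligned with the tool (yaw about -1.8°). The tweezers lie on the worktop under the head, well below the fingers. I'm descending on the head.

Call:
step_arm([
  [[0,-0.4,-0.5],[0,0,0]],
  [[0,-0.4,-1.5],[0,0,0]],
  [[0,-0.4,-2.5],[0,0,0]],
  [[0,-0.4,-2.5],[0,0,0]],
])

```text
clock: 3.58
eef_pos: [434.6, 147.4, 132.6]
orientation: [179.9, 0.5, -1.8]
force: [-1.1, 0.3, -1.3]
gripper_width: 0.501
grip_force: 0.0
```

```bash
python3 look.py w3 pin hasp handle
```

```text
pin [([312.2, 223.6], 0.97), ([313.4, 160.7], 0.72)]
   z104: [440.4 146.6 104. ]
hasp [([313.8, 162.4], 0.91)]
   z104: [483.7 144.2 104. ]
handle [([173.2, 191.8], 0.82), ([309.8, 224.0], 0.67)]
   z104: [466.6 241.3 104. ]
pin [438.6 147.2 100.5] [np.float64(0.7387321835810962), np.float64(0.3656539795922161), np.float64(0.6996768708622677)]
hasp [518.4 149.  341.3] [np.float64(18.230721514328426), np.float64(13.590274397357257), np.float64(5.0868690009945805)]
handle [466.3 242.2 102.4] [np.float64(1.590808797410404), np.float64(1.591082147282013), np.float64(0.11589873238059964)]
3.7833 [439.6 148.5 139.7] [-180.    -0.2   -1.7] [  8.9  -5.5 115.7   0.   69.6 100.6]
```

View pics/w3.png

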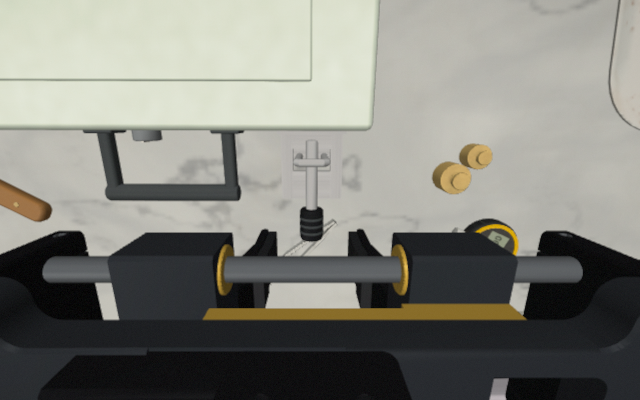

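The pin head is at (312,224), centred between the fingers (columns 270 to 355). Next I descend and close.

Call:
step_arm([
  [[0,0,-0.7],[0,0,0]],
  [[0,0,-1.4],[0,0,0]],
  [[0,0,-1.4],[0,0,0]],
  [[0,0,-1.4],[0,0,0]],
])

```text
clock: 4.12
eef_pos: [438.3, 148.3, 96.6]
orientation: [-180.0, -0.0, -1.7]
force: [0.1, 0.7, -0.8]
gripper_width: 0.494
grip_force: 0.0
```

Call:
step_arm([
  [[0,0,0],[0,0,0]],
  [[0,0,0],[0,0,0]],
  [[0,0,0],[0,0,0]],
  [[0,0,0],[0,0,0]],
  [[0,0,0],[0,0,0]],
], gripper=1)

```text
clock: 4.53
eef_pos: [438.3, 148.3, 96.2]
orientation: [-180.0, -0.1, -1.7]
force: [-0.3, -0.3, -0.9]
gripper_width: 0.207
grip_force: 0.0
```

Call:
step_arm([
  [[0,0,0],[0,0,0]],
  [[0,0,0],[0,0,0]],
  [[0,0,0],[0,0,0]],
])

```text
clock: 4.78
eef_pos: [438.2, 148.2, 95.8]
orientation: [-180.0, -0.0, -1.7]
force: [1.4, 0.3, 1.1]
gripper_width: 0.172
grip_force: 30.0
```

Call:
step_arm([
  [[-0.3,0.01,0],[0,0,0]],
  [[-0.7,0.02,0],[0,0,0]],
  [[-1.1,0.03,0],[0,0,0]],
  [[-1.5,0.05,0],[0,0,0]],
  [[-1.9,0.06,0],[0,0,0]],
])

```text
clock: 5.2
eef_pos: [379.4, 150.0, 95.2]
orientation: [180.0, 0.1, -1.7]
force: [-0.3, 0.2, -0.6]
gripper_width: 0.177
grip_force: 30.0
```

```bash
python3 look.py w4 pin hasp handle
```

```text
pin [([311.5, 251.8], 0.8)]
   z104: [381.1 149.9 104. ]
hasp [([313.8, 53.9], 0.66), ([307.9, 250.9], 0.59)]
   z104: [486.2 145.5 104. ]
handle [([131.7, 102.9], 0.7), ([314.0, 55.7], 0.24)]
   z104: [466.4 238.9 104. ]
pin [514.7 151.3 351.3] [np.float64(15.07163177025886), np.float64(11.151789147960347), np.float64(15.145525506035144), np.float64(17.67598166959601)]
hasp [490.1 136.1 227.2] [np.float64(24.168926214691634), np.float64(35.58437232068913), np.float64(13.010970187494399), np.float64(32.46545276945143)]
handle [466.1 242.5 100.4] [np.float64(1.9512250917714113), np.float64(1.2468151809913643), np.float64(0.6705869152976706), np.float64(1.3743434057099517)]
5.4 [380.8 150.1  95.6] [-180.    -0.    -1.7] [ 10.4 -10.3 125.1  -0.   65.1 102.1]
```

View pics/w4.png

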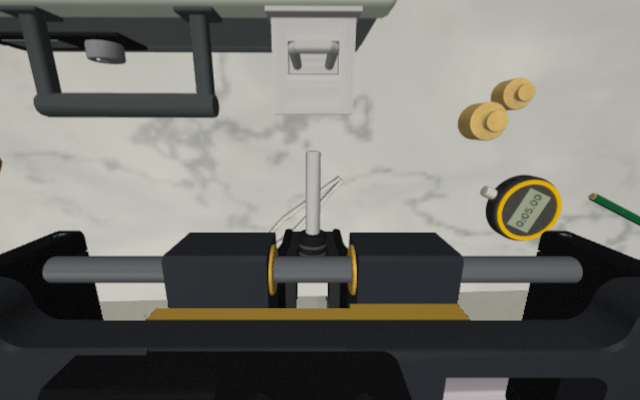

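Pin drawn cleanly: the shank is free at (313,190) and the tongue is empty at (313,60), with the head 105 mm from the hasp. Next I lift and carry it to the dish.

Call:
step_arm([
  [[0,0,0.9],[0,0,0]],
  [[0,-0.2,1.9],[0,0,0]],
  [[0.3,-0.9,2.8],[0,0,0]],
  [[0.8,-1.9,3.2],[0,0,0]],
  [[1.3,-2.9,3.2],[0,0,0]],
])

```text
clock: 5.82
eef_pos: [423.3, 62.2, 195.9]
orientation: [-180.0, -0.5, -1.6]
force: [0.8, 0.2, 1.1]
gripper_width: 0.17
grip_force: 30.0
```

Call:
step_arm([
  [[0.5,-1,0],[0,0,0]],
  [[1,-2,0],[0,0,0]],
  [[1.5,-3,0],[0,0,0]],
  [[2.1,-4,0],[0,0,0]],
  [[2.7,-5,0],[0,0,0]],
])

```text
clock: 6.23
eef_pos: [502.0, -89.2, 191.6]
orientation: [180.0, -0.0, -1.8]
force: [0.6, -0.3, -0.1]
gripper_width: 0.173
grip_force: 30.0
```

Call:
step_arm([
  [[0.5,-1,0],[0,0,0]],
  [[1,-2,0],[0,0,0]],
  [[1.5,-3,0],[0,0,0]],
  [[2,-4,0],[0,0,0]],
  [[2,-4,0],[0,0,0]],
])

```text
clock: 6.65
eef_pos: [562.8, -212.8, 190.8]
orientation: [179.9, -0.1, -2.0]
force: [-0.8, 0.4, -0.5]
gripper_width: 0.172
grip_force: 30.0
```

```bash
python3 look.py w5 dish pin
```

```text
dish [([326.8, 147.1], 0.95), ([312.3, 250.7], 0.49)]
   z104: [ 617.9 -228.1  104. ]
pin [([312.2, 250.3], 0.59), ([324.1, 146.3], 0.46)]
   z104: [ 521.8 -212.2  104. ]
pin [ 329.1   73.1 -200. ] [np.float64(60.65200494935189), np.float64(70.86574542906284), np.float64(75.97557334571098), np.float64(114.48458592378152), np.float64(285.7044247214125)]
6.8 [ 560.8 -207.2  190.8] [-179.9    0.1   -1.8] [-27.8  10.4  93.5   0.   76.2  63.9]
```

View pics/w5.png

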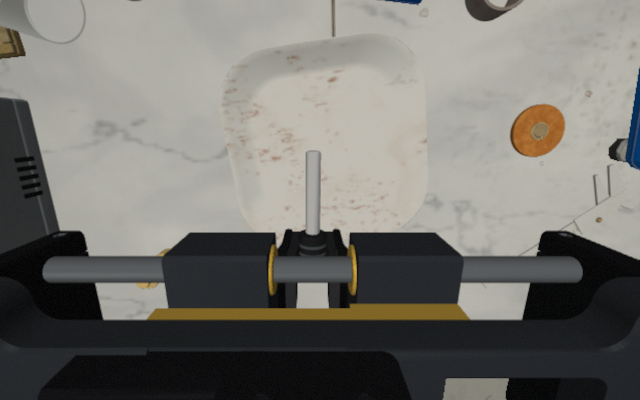

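The pin is held at (313,190) over the dish, whose centre is near (327,140) at about (606,-238). I'll lower it there.

Call:
step_arm([
  [[0.5,-0.6,-0.8],[0,0,0]],
  [[0.8,-1,-1.8],[0,0,0]],
  [[0.8,-1,-2.8],[0,0,0]],
  [[0.8,-1,-3.8],[0,0,0]],
  [[0.8,-1,-4.6],[0,0,0]],
])

```text
clock: 7.22
eef_pos: [583.9, -235.3, 51.3]
orientation: [-179.9, 0.1, -1.7]
force: [-0.2, -0.2, -0.7]
gripper_width: 0.173
grip_force: 30.0
```

Call:
step_arm([
  [[0,0,-0.5],[0,0,0]],
  [[0,0,-0.9],[0,0,0]],
  [[0,0,-1.1],[0,0,0]],
  [[0,0,-1.1],[0,0,0]],
  [[0,0,-1.1],[0,0,0]],
])

```text
clock: 7.63
eef_pos: [585.5, -236.8, 21.5]
orientation: [180.0, -0.1, -1.7]
force: [0.2, -0.6, 0.1]
gripper_width: 0.174
grip_force: 30.0
```

Call:
step_arm([
  [[0,0,-0.25],[0,0,0]],
  [[0,0,-0.5],[0,0,0]],
  [[0,0,-0.5],[0,0,0]],
  [[0,0,-0.5],[0,0,0]],
])

```text
clock: 7.97
eef_pos: [584.9, -237.0, 5.5]
orientation: [-180.0, 0.0, -1.7]
force: [-0.3, 0.7, 0.0]
gripper_width: 0.169
grip_force: 30.0
```

Call:
step_arm([
  [[0,0,0],[0,0,0]],
  [[0,0,0],[0,0,0]],
  [[0,0,0],[0,0,0]],
  [[0,0,0],[0,0,0]],
  [[0,0,0],[0,0,0]],
], gripper=0.6)

```text
clock: 8.38
eef_pos: [584.9, -237.0, 5.7]
orientation: [180.0, -0.0, -1.7]
force: [0.4, -0.5, -0.8]
gripper_width: 0.381
grip_force: 0.0
```

Call:
step_arm([
  [[0,0,0.2],[0,0,0]],
  [[0,0,0.8],[0,0,0]],
  [[0,0,1.8],[0,0,0]],
  [[0,0,2.8],[0,0,0]],
  [[0,0,3.8],[0,0,0]],
])

```text
clock: 8.8
eef_pos: [584.6, -236.8, 121.0]
orientation: [-180.0, 0.0, -1.7]
force: [0.7, -0.5, -0.0]
gripper_width: 0.4
grip_force: 0.0
```

Call:
step_arm([
  [[-0.2,0,0.9],[0,0,0]],
  [[-0.8,0.2,1.9],[0,0,0]],
  [[-1.4,0.6,2.5],[0,0,0]],
  [[-1.4,0.6,2.5],[0,0,0]],
])

```text
clock: 9.13
eef_pos: [543.4, -218.9, 200.6]
orientation: [179.8, -0.4, -1.7]
force: [1.3, -0.1, 0.1]
gripper_width: 0.401
grip_force: 0.0
```

```bash
rm d.pkl; python3 look.py w6 dish pin
```

```text
dish [([319.4, 129.0], 0.75)]
   z104: [ 614.3 -228.3  104. ]
pin [([322.4, 151.9], 0.74)]
   z104: [ 594.2 -230.5  104. ]
9.2833 [ 543.  -219.1  194.6] [180.   -0.   -1.7] [-29.7   8.4  95.3  -0.   76.2  62. ]
```

View pics/w6.png

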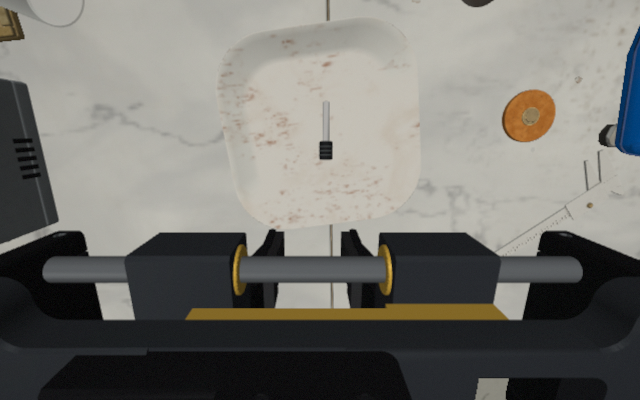

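The pin lies released in the dish, head at (326,150) near its middle. Now I swing to the handle, turning the tool 90°.

Call:
step_arm([
  [[-0.2,1,0],[0,0,1]],
  [[-0.4,2,0],[0,0,2]],
  [[-0.6,3,0],[0,0,3]],
  [[-0.8,4,0],[0,0,4]],
  [[-1,5,0],[0,0,5]],
])

```text
clock: 9.7
eef_pos: [512.1, -67.8, 192.5]
orientation: [-179.9, 0.1, 28.5]
force: [0.5, 1.0, 0.7]
gripper_width: 0.406
grip_force: 0.0
```

Call:
step_arm([
  [[-0.2,1,0],[0,0,1]],
  [[-0.4,2,0],[0,0,2]],
  [[-0.6,3,0],[0,0,3]],
  [[-0.8,4,0],[0,0,4]],
  [[-1,5,0],[0,0,5]],
])

```text
clock: 10.12
eef_pos: [482.1, 82.3, 192.8]
orientation: [-179.9, 0.1, 58.6]
force: [1.2, 0.9, 0.5]
gripper_width: 0.399
grip_force: 0.0
```

Call:
step_arm([
  [[-0.2,1,0],[0,0,1]],
  [[-0.3,2,0],[0,0,2]],
  [[-0.4,3,0],[0,0,3]],
  [[-0.5,4,0],[0,0,4]],
  [[-0.5,5,0],[0,0,5]],
])

```text
clock: 10.53
eef_pos: [466.9, 232.4, 192.6]
orientation: [-179.8, 0.1, 88.6]
force: [1.0, -0.2, 0.4]
gripper_width: 0.399
grip_force: 0.0
```

Call:
step_arm([
  [[0,0.3,-0.3],[0,0,0]],
  [[0,0.3,-0.5],[0,0,0]],
  [[0,0.3,-0.5],[0,0,0]],
])

```text
clock: 10.78
eef_pos: [466.3, 239.2, 176.1]
orientation: [-179.7, 0.2, 88.2]
force: [-0.2, -0.5, 0.0]
gripper_width: 0.403
grip_force: 0.0
```

```bash
rm d.pkl; python3 look.py w7 handle
```

```text
handle [([308.9, 207.4], 0.79)]
   z104: [464.8 242.5 104. ]
10.8833 [467.4 238.6 178. ] [-179.8    0.1   88.2] [ 18.4   1.1 104.9  -0.   74.1  20.3]
```

View pics/w7.png

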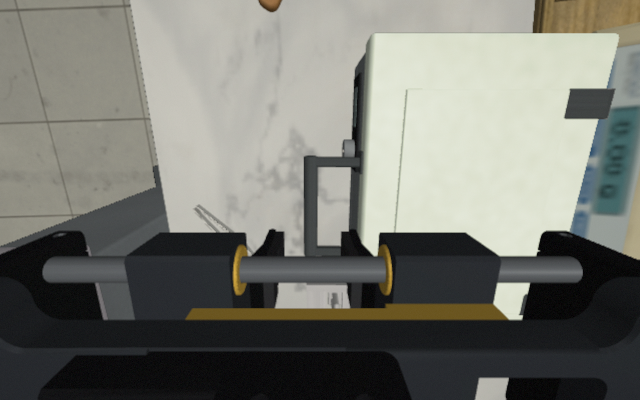

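The bar runs at column 311 (rows 157 to 255), centred between the fingers. I'm descending and gripping it.

Call:
step_arm([
  [[0,0.1,-0.9],[0,0,0]],
  [[0,0.1,-1.8],[0,0,0]],
  [[0,0.1,-2.5],[0,0,0]],
  [[0,0.1,-2.9],[0,0,0]],
  [[0,0.1,-2.9],[0,0,0]],
])

```text
clock: 11.3
eef_pos: [466.1, 241.1, 89.7]
orientation: [-179.7, 0.1, 88.1]
force: [-0.3, -0.8, -0.0]
gripper_width: 0.401
grip_force: 0.0
```

Call:
step_arm([
  [[0,0,0],[0,0,0]],
  [[0,0,0],[0,0,0]],
  [[0,0,0],[0,0,0]],
  [[0,0,0],[0,0,0]],
  [[0,0,0],[0,0,0]],
], gripper=1)

```text
clock: 11.72
eef_pos: [464.5, 243.4, 92.6]
orientation: [-179.6, 0.0, 88.3]
force: [-10.4, 0.1, 5.8]
gripper_width: 0.126
grip_force: 30.0
```

Call:
step_arm([
  [[0,0,0],[0,0,0]],
  [[0,0,0],[0,0,0]],
  [[0,0,0],[0,0,0]],
])

```text
clock: 11.97
eef_pos: [464.5, 243.3, 92.6]
orientation: [-179.6, 0.0, 88.3]
force: [-12.6, 0.9, 4.8]
gripper_width: 0.125
grip_force: 30.0
```

Call:
step_arm([
  [[0.02,0,0.32],[0,0,0]],
  [[0.05,0,0.64],[0,0,0]],
  [[0.1,0,0.96],[0,0,0]],
  [[0.16,0,1.28],[0,0,0]],
  [[0.23,0,1.59],[0,0,0]],
])

```text
clock: 12.38
eef_pos: [470.1, 243.1, 139.1]
orientation: [-179.4, 0.1, 88.3]
force: [-11.5, -0.2, -2.4]
gripper_width: 0.127
grip_force: 30.0
```

Call:
step_arm([
  [[0.09,0,0.31],[0,0,0]],
  [[0.19,0,0.61],[0,0,0]],
  [[0.3,-0.01,0.91],[0,0,0]],
  [[0.43,-0.01,1.21],[0,0,0]],
  [[0.57,-0.02,1.5],[0,0,0]],
])

```text
clock: 12.8
eef_pos: [485.5, 242.6, 184.2]
orientation: [-179.2, 0.1, 88.3]
force: [-20.7, 0.3, 4.3]
gripper_width: 0.127
grip_force: 30.0
```

Call:
step_arm([
  [[0.15,0,0.28],[0,0,0]],
  [[0.31,-0.01,0.56],[0,0,0]],
  [[0.49,-0.02,0.83],[0,0,0]],
  [[0.68,-0.02,1.09],[0,0,0]],
  [[0.88,-0.03,1.34],[0,0,0]],
])

```text
clock: 13.22
eef_pos: [510.5, 241.8, 226.2]
orientation: [-179.0, 0.1, 88.4]
force: [-30.4, -2.3, 18.6]
gripper_width: 0.123
grip_force: 30.0
```

Call:
step_arm([
  [[0.2,-0.01,0.25],[0,0,0]],
  [[0.42,-0.01,0.48],[0,0,0]],
  [[0.65,-0.02,0.71],[0,0,0]],
  [[0.65,-0.02,0.71],[0,0,0]],
  [[0.65,-0.02,0.71],[0,0,0]],
])

```text
clock: 13.63
eef_pos: [532.9, 241.2, 251.4]
orientation: [-179.5, 0.0, 88.4]
force: [-29.2, -5.2, 23.1]
gripper_width: 0.127
grip_force: 30.0
```

Call:
step_arm([
  [[0,0,0],[0,0,0]],
  [[0,0,0],[0,0,0]],
  [[0,0,0],[0,0,0]],
  [[0,0,0],[0,0,0]],
])

```text
clock: 13.97
eef_pos: [532.4, 241.3, 250.9]
orientation: [-179.5, 0.1, 88.4]
force: [-27.5, -4.1, 23.7]
gripper_width: 0.124
grip_force: 30.0
```

```bash
python3 - <<'E'
from h import *
b=bot.camera('scene')[130:330,130:450]; cv2.imwrite('pics/s2.png',cv2.resize(b,(800,500),interpolation=cv2.INTER_CUBIC))
s=bot.get_state(); print({k:s[k] for k in ('clock','eef_pos','force','grip_force','gripper_width','joint_vel')})
# TCP shift from the grasp pose (464.5,243.3,92.6) -> lid angle about hinge 221 behind, 7.5 below the bar
d=s['eef_pos']-np.array([464.5,243.3,92.6]); bx=d[0]*np.cos(-.0314)+d[1]*np.sin(-.0314)
a=np.arctan2(7.5+d[2],221-bx)-np.arctan2(7.5,221); print('lid rad',a,'radius',np.hypot(7.5+d[2],221-bx))
E
```

```text
{'clock': 14.0167, 'eef_pos': array([532.42246082, 241.26954745, 250.9331066 ]), 'force': array([-29.32586326,  -3.95933444,  23.85734365]), 'grip_force': 30.00935733318329, 'gripper_width': 0.1264774956220105, 'joint_vel': array([-0.09505299, -0.03451089, -0.11360415, -0.03447157,  0.00395876,
        0.02503124])}
lid rad 0.7915490760840842 radius 225.66366048410362
```

View pics/s2.png

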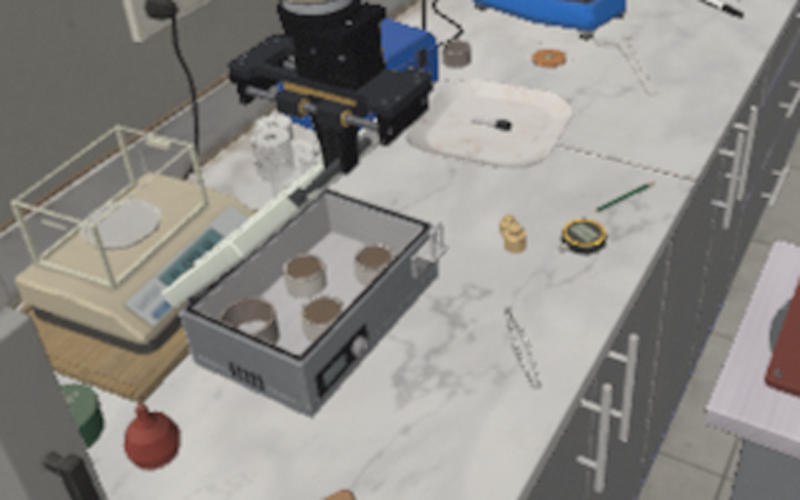

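The lid stands at about 45° with the bar in the fingers, the rings are exposed, and the pin is in the dish at (495,124) in the crop. I'll ease the radial stress slightly before handing in.

Call:
step_arm([
  [[-0.05,0,0.05],[0,0,0]],
  [[-0.1,0,0.1],[0,0,0]],
  [[-0.1,0,0.1],[0,0,0]],
  [[-0.1,0,0.1],[0,0,0]],
  [[-0.1,0,0.1],[0,0,0]],
])

```text
clock: 14.43
eef_pos: [532.4, 241.2, 251.1]
orientation: [-179.8, 0.0, 88.3]
force: [-10.8, -1.4, 5.6]
gripper_width: 0.126
grip_force: 30.0
```

```bash
python3 -c "
from station import bot
print(bot.job_done())"
```

```text
the job is handed in; nothing more can be done
None
```

The job is handed in: the pin lies released in the dish and the gripper holds the lid by its bar at an estimated 45°, with the rings exposed; the hand-in gave no verdict.

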